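# Clamp the re-glued game box: touch, then a quarter turn

### The job

The upside-down wooden game box has a freshly glued bottom panel. Gently slide it home on the gluing board, flush against both fences under the clamp, then turn the red clamp handle clockwise until the rubber foot just touches the panel and give it a quarter turn more, no further. Leave it clamped, let go, and do not disturb the things around it.

Things in the scene. Friction and masses are not known exactly. Their poses are not given: they have to be found in the camera images.
- gluing_board: Grey board fixed on the table: spans x -190 to +160, y -170 to +130 mm in its frame, 12 mm thick. Origin at table level straight under the clamp screw; x towards the far fence, y towards the left fence, z up. The game box is home with its origin at (0, 0, 12 mm) here and its axes parallel. A clamp bar stands at x = 137 mm, 212 mm high; its arm, about 112 mm up, runs along y = 0 to the screw.
- far_fence (a point): Foot of the far fence's inner face (x = 90, y = 0, z = 12 mm on the board). Wooden fence 32 mm high above the board, its straight inner face along the board's y from -130 to +90 mm. The box's +x face belongs flush against it. Axes as the board's.
- left_fence (a point): Foot of the left fence's inner face (x = 0, y = 70, z = 12 mm on the board). Wooden fence 32 mm high above the board, its straight inner face along the board's x from -150 to +100 mm. The box's +y face belongs flush against it. Axes as the board's.
- game_box: Loose wooden box, 180 (x) x 140 (y) x 50 (z) mm, 0.3 to 0.5 kg, dark sides, pale glued panel on top; origin at the centre of its underside. It starts on the board 15 to 40 mm short of home in the board's x and in y, turned up to 6 degrees, under the clamp's foot. Slides with 1 to 5 N; push gently, 35 N breaks the glued joint.
- spindle: The clamp's upright steel screw; it moves along its vertical axis and carries the handle above and the black rubber foot (36 mm diameter) below. Origin on the axis at the underside of the handle, z up. The clamp arm is left at a different height each time, and the foot's gap to the panel, 1 to 3.5 mm, is too fine for the poses: it must be felt.
- handle_grip (a point): On the handle's axis at the height to grip, about 0.2 m above the table; it sinks with the screw. The handle is a red fluted upright cylinder, 34 mm diameter (36 over the ribs), 75 mm long: this point is 54 mm above its underside, 21 mm below its top. White index mark on top. Nothing else is within 100 mm at this height.
- clamp_handle (a joint): Angle of the clamp handle, rad, 0 at the start, growing clockwise seen from above (tightening). One whole turn lowers the foot 6 mm. The thread's own friction is steady, about 0.3 N m while turning. From first touch on, the rubber foot grips and twists: it presses about 11 N harder and resists 0.1 to 0.15 N m more per rad, also while held still. It stays where it is left.
- glue_bottle: White glue bottle with an orange cap standing on the table, 52 mm diameter, 150 mm high; origin at the centre of its underside. Leave alone.
- toy_car: Blue toy car on the table, 76 x 32 x 32 mm; origin under its centre. Leave alone.
- tape_measure: Yellow tape measure standing on the table, 66 x 36 x 62 mm; origin at the centre of its underside. Leave alone.
Not all that is in view belongs to the job. Leave any blue or turquoise look-alike of the game_box alone.

How it is judged:
On the way, in this order (a step that is already met when the one before it is completed fails the run):
1. the box is home: flush against both fences, within 3 mm and 1.7 degrees (x of game_box in the frame of gluing_board above -0.003 m and y of game_box in the frame of gluing_board above -0.003 m and angle between the x axis of game_box and the x axis of gluing_board, either way round below 0.03 rad), for 0.2 s.
2. the clamp's foot touches the panel of the box (contact force between spindle and game_box above 2 N), for 0.2 s.
At the end, for the whole second after the job is handed in: The box lies at rest, flush against both fences (within 3 mm and 1.7 degrees), held by the clamp's foot with 11.5 to 23.2 N, that is a quarter turn past first touch give or take 30 degrees; the handle is still and released (all of step 1 and contact force between spindle and game_box between 11.5 and 23.2 N and velocity of joint clamp_handle between -0.05 and 0.05 rad/s and linear speed of game_box below 0.01 m/s).
It fails at once if the clamp squeezes the box with more than 30 N (over-tightened) (contact force between spindle and game_box above 30 N).
It fails at once if the robot pushes on the box with more than 35 N (contact force between any of the arm, the fingers and game_box above 35 N).
It fails at once if the glue bottle is moved more than 20 mm (distance of glue_bottle from where it was at the start of the episode above 0.02 m).
It fails at once if the toy car is moved more than 20 mm (distance of toy_car from where it was at the start of the episode above 0.02 m).
It fails at once if the tape measure is moved more than 20 mm (distance of tape_measure from where it was at the start of the episode above 0.02 m).
It also fails if it takes over 72 s, if anything falls off the work surface, if the arm or the gripper's body presses on something with over 40 N, if the wrist force passes 120 N, or if a joint passes its speed limit or range.

### The arm

A 7-joint arm with a two-finger parallel gripper is mounted at the origin on the work surface. World frame = base frame: x ahead of the robot, y to its left, z up, the work surface at z = 0. Lengths are in m, angles in rad, forces in N, time in s.
With the tool pointing down it reaches from about 0.35 to 0.9 m from the base axis. Payload 8.1 kg.
Tool frame: the origin (TCP) lies at the very end of the fingers, on their centre line; the grasp point (between the pads) lies 19 mm behind it; z points along the fingers, y is the line along which they close (so a half turn about z gives the same grasp; the last joint's range is limited). The gripper opens to 92 mm and grips with 3 to 60 N. Pads are 19 mm wide; open, the fingers measure 130 mm over their backs; the gripper's body (75 mm by 190 mm) begins 47 mm behind the grasp point.
Start: joints at [-1.243, 0.434, 0.025, 1.573, -0.012, 1.134, -0.075], TCP at [0.261, 0.568, 0.227] pointing down, gripper open.
Joint ranges: [-2.62, 2.62], [-0.44, 2.09], [-1.27, 1.32], [0.08, 2.57], [-1.32, 4.46], [0.12, 2], [-2.74, 2.74]. Speed limits (rad/s): [2.22, 2.22, 3.01, 3.01, 3.14, 3.14, 3.14].

### API

Orientations are given as a rotation vector (axis times angle).
In Python, from cell import readout, cams, job gives the robot as it stands.
- The arm moves only by the tool drive_tool, never from a script. Its argument "commands" is a list of rows, each a list of 3 entries, a list of its own where there are three numbers: the turn, a rotation vector about the tool's x, y, z in rad, then the shift along the tool's x, y, z in cm, then the gripper's target within -1 to 1 (fully open at 1, half-way at 0, shut at -1). A call has 1 to 20 rows; each row is the pose to reach, as a shift and turn from the pose commanded when the call began, along the tool's axes at that moment; what a row does not reach only later rows make up. A row lasts 1/12 s, in which the tool goes at most 41.7 mm and 7.16 degrees, less where a joint would pass 70% of its speed; a pose out of reach is approached as far as the arm can. A call with a gripper value outside its range is refused whole. The fingers move at their own pace and stop on an object; "newtons" is the grip in N (left out, the last holds). Time passes only in rows, so rows that repeat a pose let the fingers close. It gives the time, the measured TCP pose, the force, the opening and the grip force at its end, in the units of the state.
- readout.observe(): the state, without advancing time (a new reading comes with each control period).
- cams.get_image(name): name is "scene" or "top"; returns the picture (480x640x3 uint8, blue, green, red); there is no depth.
- cams.camera_info(name): a dict with "camera_matrix" (3x3 intrinsics, pixels), "k1" (the pictures are not rectified: a ray, as slopes to the right and down, at radius r is drawn at 1 + k1 r^2 times it, then the intrinsics apply), "R" (3x3) and "t" (3): a world point X has camera coordinates R X + t. Camera axes: x right, y down, z forward; pixel columns grow to the right and rows downward; lengths in m; the calibration is good to about 2 mm. A picture is of the moment at which its call begins. camera_info takes no time and is no camera call.
- job.sign_off(): hands the job in; it is judged then, once.
The state is a dict: "clock": time; "joints": joint angles; "dq": joint speeds; "joint_efforts": joint torques, N m; "position": TCP position; "ee_rot": TCP orientation; "force": force on the tool from outside, world axes, zero at the start; "ft_torque": the same for the moment, N m; "width": opening from 0.0 (shut) to 1.0 (fully open); "gripper_force": force on a finger pad.
Only numpy, scipy, OpenCV 4.12 (cv2) and the standard library are available. Lean on these libraries where they do the work, as an engineer would, in place of code of your own. Each camera call takes 0.05 s, during which the arm holds its last target. There are 200 camera calls.

## Working session

There is one attempt and no reset: what is moved stays moved. The work goes in short steps, Python scripts to look and compute and a tool call to move; the robot and the scene stay as the last step left them, time stands still between calls to the robot, and variables do not carry over. Pictures are saved under pics/ and viewed, at most 10 in all, crops included, and the job is handed in when it is done.

Besides the shell and the picture viewer there is one more tool, called as name([rows], argument=value, ...), one row to a line, values as JSON. drive_tool: Moves the arm, as the interface text tells. Its arguments: {"type":"object","properties":{"commands":{"type":"array"},"newtons":{"type":"number"}},"required":["commands"]}

```bash
mkdir -p pics; ls
python3 - <<'E'
from cell import readout,cams
import cv2
for n in("scene","top"):
    cv2.imwrite(f"pics/{n}0.png",cams.get_image(n)); i=cams.camera_info(n); print(n,i)
print(readout.observe())
E
```

```text
pics
scene {'camera_matrix': array([[526.83109367,   0.        , 316.55555154],
       [  0.        , 526.83109367, 233.10235272],
       [  0.        ,   0.        ,   1.        ]]), 'k1': -0.07336706759789996, 'R': array([[-0.40799606,  0.91298163,  0.001939  ],
       [ 0.52806768,  0.23771595, -0.8152519 ],
       [-0.74477093, -0.33159564, -0.57910326]]), 't': array([ 0.21326321, -0.15425071,  1.65953083])}
top {'camera_matrix': array([[614.92582934,   0.        , 323.93236852],
       [  0.        , 614.92582934, 251.44683338],
       [  0.        ,   0.        ,   1.        ]]), 'k1': -0.002882485791942814, 'R': array([[ 0.02129716, -0.99975811, -0.00549167],
       [-0.99842972, -0.02098356, -0.05194026],
       [ 0.05181246,  0.00658923, -0.99863509]]), 't': array([-0.02334629,  0.53362303,  1.82093949])}
{'clock': 0.1, 'joints': array([-1.24260816,  0.43516243,  0.02497423,  1.57396393, -0.01161197,
        1.1340123 , -0.07510247]), 'dq': array([ 9.28855903e-05, -2.18786747e-03,  4.95803209e-04, -2.47165442e-03,
        2.34690539e-03, -1.00162061e-03,  1.43998255e-03]), 'joint_efforts': array([ 3.45954650e-03, -6.69120026e+01,  9.88073386e-01, -3.15148652e+01,
       -6.05318486e-02,  3.73737712e-02,  5.71533860e-05]), 'position': array([0.26085075, 0.56747606, 0.2260341 ]), 'ee_rot': array([-6.71539056e-01, -3.06879137e+00,  2.18136337e-03]), 'force': array([-0.47775173,  0.44877173, -0.35615279]), 'ft_torque': array([ 0.01705711,  0.01284385, -0.00706378]), 'gripper_force': 0.0, 'width': 0.9997893152403933}
```

View pics/scene0.png

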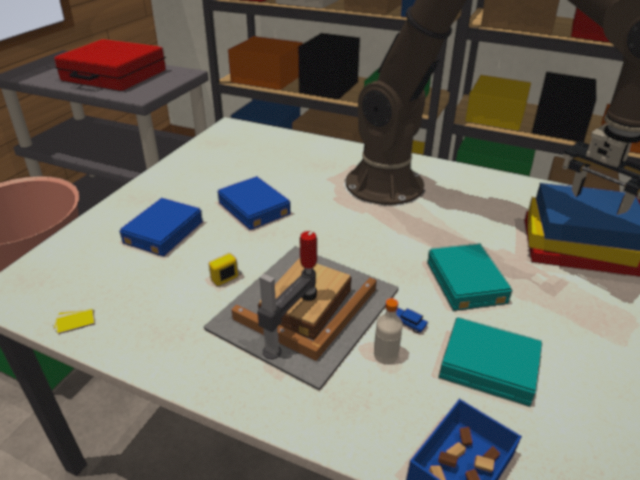

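View pics/top0.png

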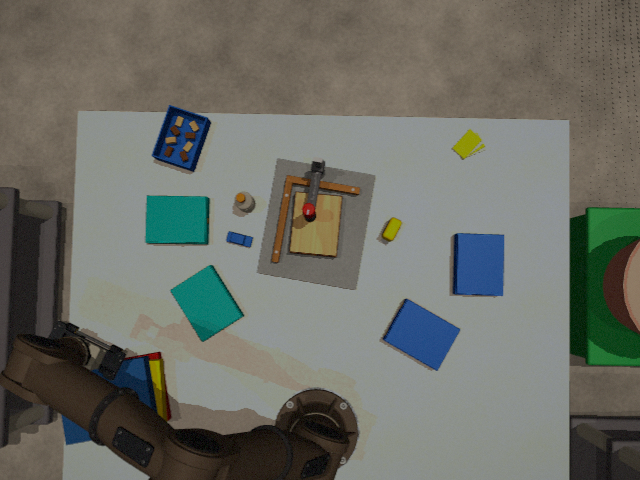

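Scene view: clamp handle (308,250), box around (320,295), bottle (388,335), car (411,318). Top view: board corners about (277,159), (375,176), (357,289), (259,272); pale panel (290–341, 193–256); handle (309,211).

```bash
cat > h.py <<'E'
import numpy as np,cv2
from cell import readout,cams
def ray(n,uv):
    i=cams.camera_info(n);d=np.array([i["k1"],0,0,0,0.])
    p=cv2.undistortPoints(np.array(uv,float).reshape(-1,1,2),i["camera_matrix"],d)[:,0]
    R,t=i["R"],i["t"]; return -R.T@t,np.c_[p,np.ones(len(p))]@R
def onplane(n,uv,z):
    c,d=ray(n,uv); return c+d*((z-c[2])/d[:,2])[:,None]
def proj(n,X):
    i=cams.camera_info(n)
    return cv2.projectPoints(np.array(X,float).reshape(-1,1,3),cv2.Rodrigues(i["R"])[0],i["t"],i["camera_matrix"],np.array([i["k1"],0,0,0,0.]))[0][:,0]
def inter(n1,p1,n2,p2):
    a,d=ray(n1,[p1]);b,e=ray(n2,[p2]);d=d[0];e=e[0]
    s=np.linalg.lstsq(np.c_[d,-e],b-a,rcond=None)[0];P=a+s[0]*d;Q=b+s[1]*e;return (P+Q)/2,np.linalg.norm(P-Q)
def mask(im,lo,hi):return cv2.inRange(cv2.cvtColor(im,cv2.COLOR_BGR2HSV),np.array(lo),np.array(hi))
E
python3 - <<'E'
from h import *
im=cams.get_image("top");hsv=cv2.cvtColor(im,cv2.COLOR_BGR2HSV)
for p in[(350,185),(268,262),(318,240),(309,211),(278,240),(245,270),(245,203),(239,239)]:print(p,hsv[p[1],p[0]])
c=im[145:305,225:405];cv2.imwrite("pics/topc.png",cv2.resize(c,None,fx=4,fy=3.7,interpolation=cv2.INTER_CUBIC)[:600,:720])
s=cams.get_image("scene")[220:400,190:440];cv2.imwrite("pics/scc.png",cv2.resize(s,None,fx=3,fy=3,interpolation=cv2.INTER_CUBIC))
E
```

```text
(350, 185) [ 22  25 110]
(268, 262) [ 20  21 107]
(318, 240) [ 26 111 145]
(309, 211) [  2 171 149]
(278, 240) [ 15 180 119]
(245, 270) [ 90   5 149]
(245, 203) [ 18  53 121]
(239, 239) [108 196 129]
```

View pics/topc.png

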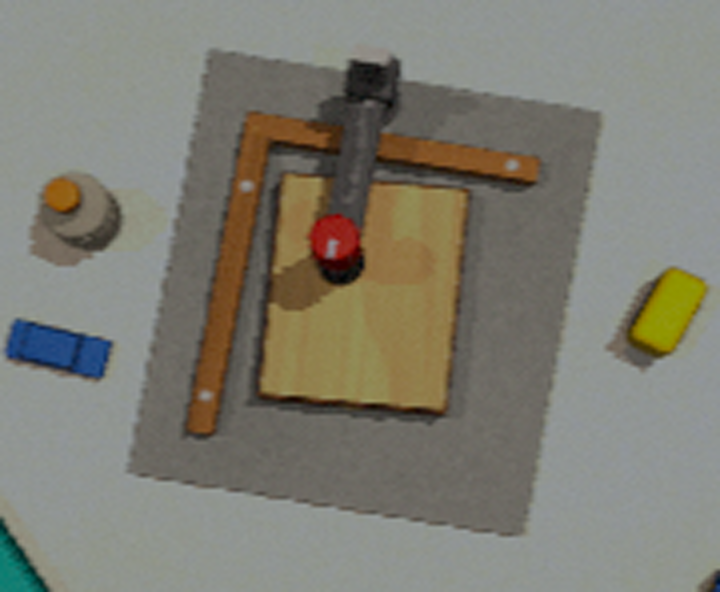

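View pics/scc.png

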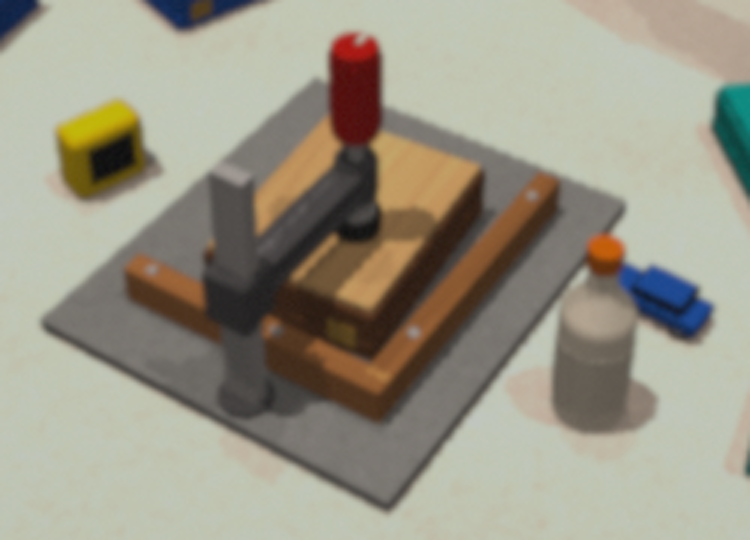

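Top crop: board corners (208,50), (601,112), (524,535), (130,473) in the crop; pale panel corners about (283,175), (468,190), (445,410), (262,396); handle top (335,240). Scene crop confirms the arm above the panel and the left fence on the bottle side.

```bash
cat > m.py <<'E'
from h import *
def quadfit(n,m,corners,z,thr=2.5):
    """robust line per side of a quad: subpixel contour points, projected on plane z; returns world corners"""
    cs=max(cv2.findContours(m,cv2.RETR_EXTERNAL,cv2.CHAIN_APPROX_NONE)[0],key=cv2.contourArea)[:,0].astype(float)
    L=[]
    for k in range(4):
        a,b=np.array(corners[k],float),np.array(corners[(k+1)%4],float);d=(b-a)/np.linalg.norm(b-a);nn=np.array([-d[1],d[0]])
        s=(cs-a)@d;e=(cs-a)@nn;q=cs[(abs(e)<thr)&(s>5)&(s<np.linalg.norm(b-a)-5)]
        w=onplane(n,q,z)[:,:2];l=cv2.fitLine((w*1000).astype(np.float32),cv2.DIST_HUBER,0,.01,.01)[:,0].astype(float)
        L.append((l[2:]/1000,l[:2],len(q)))
    P=[]
    for k in range(4):
        (p,d,_),(q,e,_)=L[k-1],L[k];t=np.linalg.solve(np.c_[d,-e],q-p);P.append(p+t[0]*d)
    return np.array(P)
def avg(n,k=4):return np.mean([cams.get_image(n) for _ in range(k)],0).astype(np.uint8)
def frame(P): # corners order: (+x+y),(+x-y),(-x-y),(-x+y)
    dx=(P[0]+P[1]-P[2]-P[3])/2;dy=(P[0]+P[3]-P[1]-P[2])/2
    return P.mean(0),np.arctan2(dx[1],dx[0]),np.arctan2(-dy[0],dy[1]),np.hypot(*dx),np.hypot(*dy)
E
python3 - <<'E'
from m import *
im=avg("top");hsv=cv2.cvtColor(im,cv2.COLOR_BGR2HSV)
cr=lambda p:[(225+x/4,145+y/3.7) for x,y in p]
roi=np.zeros(im.shape[:2],np.uint8);roi[150:300,250:385]=255
m=((hsv[...,1]>13)|(hsv[...,2]<128)).astype(np.uint8)*roi
B=quadfit("top",cv2.medianBlur(m,5),cr([(208,50),(601,112),(524,535),(130,473)]),.012)
f=frame(B);print("board",f)
c=f[0];th=(f[1]+f[2])/2;R=np.array([[np.cos(th),-np.sin(th)],[np.sin(th),np.cos(th)]])
o=c-R@np.array([-.015,-.02]);print("origin",o,"th",th)
m=mask(im,(18,80,118),(32,255,255))&roi
m=cv2.morphologyEx(m,cv2.MORPH_CLOSE,np.ones((3,3)))
X=quadfit("top",m,cr([(283,175),(468,190),(445,410),(262,396)]),.062,3)
g=frame(X);print("box",g,"rel",R.T@(g[0]-o),g[1]-th,g[2]-th);print((X-o)@R)
# handle
for n in("top","scene"):
    i=im if n=="top" else avg(n)
    q=mask(i,(0,140,60),(6,255,255))|mask(i,(174,140,60),(180,255,255))
    r=np.zeros_like(q);
    if n=="top":r[195:230,295:325]=255
    else:r[225:275,290:325]=255
    q&=r;ys,xs=np.nonzero(q);print(n,xs.min(),xs.max(),ys.min(),ys.max(),len(xs),xs.mean(),ys.mean())
for z in(.15,.2,.25):print(z,proj("top",[[*o,z]]),proj("scene",[[*o,z]]))
np.save("board.npy",[*o,th])
E
```

```text
board (array([0.61745715, 0.01334719]), np.float64(-0.15175518141860989), np.float64(-0.15401557721247652), np.float64(0.3500586240521761), np.float64(0.30092145374201107))
origin [0.635328   0.03082955] th -0.1528853793155432
box (array([0.61218147, 0.01471424]), np.float64(-0.0659862801802617), np.float64(-0.059016945410996245), np.float64(0.16896529855286951), np.float64(0.1303791232221129)) rel [-0.02042233 -0.01945233] 0.08689909913528149 0.09386843390454694
[[ 0.05640107  0.05270015]
 [ 0.071082   -0.07694036]
 [-0.09970615 -0.09176945]
 [-0.10946625  0.03820033]]
top 302 314 203 215 119 308.4957983193277 208.73949579831933
scene 301 315 232 267 494 307.96963562753035 249.5931174089069
0.15 [[308.97262493 212.066027  ]] [[308.08898324 265.15281932]]
0.2 [[308.41906357 209.91216783]] [[307.90395829 245.78339184]]
0.25 [[307.83104974 207.62425553]] [[307.7103603  225.31844797]]
```

```bash
cat > p.py <<'E'
import sys
from m import *
from scipy.spatial.transform import Rotation as Ro
o=np.load("board.npy");th=o[2]
RB=np.array([[np.cos(th),-np.sin(th)],[np.sin(th),np.cos(th)]])
def st():
    s=readout.observe();Rt=Ro.from_rotvec(s["ee_rot"]).as_matrix();return s,Rt
def goto(bx,by,z,az): # az: azimuth of tool y in BOARD frame
    s,Rt=st();a=az+th
    y=np.array([np.cos(a),np.sin(a),0]);zz=np.array([0,0,-1.]);T=np.c_[np.cross(y,zz),y,zz]
    P=np.r_[o[:2]+RB@[bx,by],z]
    print("turn",np.round(Ro.from_matrix(Rt.T@T).as_rotvec(),4),"shift cm",np.round(Rt.T@(P-s["position"])*100,2))
def show():
    s,Rt=st();b=RB.T@(s["position"][:2]-o[:2]);y=RB.T@Rt[:2,1]
    print("t",round(s["clock"],2),"board mm",np.round(b*1000,1),"z",round(s["position"][2]*1000,1),"az",round(np.arctan2(y[1],y[0]),4),"F board",np.round(RB.T@s["force"][:2],2),round(s["force"][2],2),"tq",np.round(s["ft_torque"],3),"w",round(s["width"],3),"j",np.round(s["joints"],3),"tilt",np.round(Rt[2],4))
show()
if len(sys.argv)>4:goto(*map(float,sys.argv[1:5]))
E
python3 p.py -.155 -.015 .227 1.5708
```

```text
t 0.6 board mm [-451.8  473.8] z 226.8 az 1.2928 F board [0.15 0.6 ] 0.48 tq [-0.016  0.012 -0.02 ] w 1.003 j [-1.243  0.434  0.025  1.573 -0.012  1.134 -0.075] tilt [ 1.e-04  1.e-04 -1.e+00]
turn [ 1.00e-04 -0.00e+00 -2.78e-01] shift cm [-4.195e+01 -3.886e+01 -3.000e-02]
```

drive_tool([
  [[0,0,-0.278],[-41.95,-38.86,0],0],
  [[0,0,-0.278],[-41.95,-38.86,0],0],
  [[0,0,-0.278],[-41.95,-38.86,0],0],
  [[0,0,-0.278],[-41.95,-38.86,0],0],
  [[0,0,-0.278],[-41.95,-38.86,0],0],
  [[0,0,-0.278],[-41.95,-38.86,0],0],
  [[0,0,-0.278],[-41.95,-38.86,0],0],
  [[0,0,-0.278],[-41.95,-38.86,0],0],
  [[0,0,-0.278],[-41.95,-38.86,0],0],
  [[0,0,-0.278],[-41.95,-38.86,0],0],
  [[0,0,-0.278],[-41.95,-38.86,0],0],
  [[0,0,-0.278],[-41.95,-38.86,0],0],
  [[0,0,-0.278],[-41.95,-38.86,0],0],
  [[0,0,-0.278],[-41.95,-38.86,0],0],
  [[0,0,-0.278],[-41.95,-38.86,0],0],
  [[0,0,-0.278],[-41.95,-38.86,0],0],
  [[0,0,-0.278],[-41.95,-38.86,0],0],
  [[0,0,-0.278],[-41.95,-38.86,0],0],
])

```text
clock: 2.1
position: [0.4795, 0.041, 0.2267]
ee_rot: [-0.237, -3.132, -0.001]
force: [0.3, 0.2, 0.2]
width: 0.501
gripper_force: 0.0
```

```bash
python3 p.py -.155 -.015 .032 1.5708
```

```text
t 2.1 board mm [-155.6  -13.7] z 226.7 az 1.5729 F board [0.29 0.22] 0.22 tq [0.045 0.006 0.032] w 0.501 j [-0.408  0.197  0.252  1.928 -0.058  1.024  1.29 ] tilt [ 3.e-04  5.e-04 -1.e+00]
turn [ 0.0005 -0.0003  0.0021] shift cm [-0.06 -0.14 19.47]
```

drive_tool([
  [[0,0,0],[0,0,4],0],
  [[0,0,0],[0,0,8],0],
  [[0,0,0],[0,0,12],0],
  [[0,0,0],[0,0,15],0],
  [[0,0,0],[0,0,18],0],
  [[0,0,0],[0,0,19.4],0],
  [[0,0,0],[0,0,19.4],0],
  [[0,0,0],[-0.5,0,19.4],0],
  [[0,0,0],[-1.0,0,19.4],0],
  [[0,0,0],[-1.5,0,19.4],0],
  [[0,0,0],[-2.0,0,19.4],0],
  [[0,0,0],[-2.3,0,19.4],0],
  [[0,0,0],[-2.6,0,19.4],0],
  [[0,0,0],[-2.9,0,19.4],0],
  [[0,0,0],[-3.2,0,19.4],0],
  [[0,0,0],[-3.4,0,19.4],0],
])

```text
clock: 3.43
position: [0.513, 0.0347, 0.0326]
ee_rot: [-0.239, -3.131, -0.0]
force: [-2.7, 1.9, 1.9]
width: 0.496
gripper_force: 1.8
```

```bash
python3 p.py -.1 -.015 .032 1.5708
```

```text
t 3.43 board mm [-121.5  -14.8] z 32.6 az 1.5713 F board [-2.94  1.52] 1.89 tq [0.416 0.678 0.146] w 0.496 j [-0.311  0.517  0.189  2.05  -0.168  0.591  1.412] tilt [ 1.4e-03  1.0e-04 -1.0e+00]
turn [ 0.0001 -0.0014  0.0005] shift cm [-2.15 -0.02  0.06]
```

drive_tool([
  [[0,0,0],[-0.2,0,0],0],
  [[0,0,0],[-0.4,0,0],0],
  [[0,0,0],[-0.6,0,0],0],
  [[0,0,0],[-0.8,0,0],0],
  [[0,0,0],[-1.0,0,0],0],
  [[0,0,0],[-1.2,0,0],0],
  [[0,0,0],[-1.4,0,0],0],
  [[0,0,0],[-1.5,0,0],0],
  [[0,0,0],[-1.6,0,0],0],
  [[0,0,0],[-1.7,0,0],0],
])

```text
clock: 4.27
position: [0.5303, 0.0318, 0.0327]
ee_rot: [-0.24, -3.132, 0.0]
force: [-2.3, 0.3, -0.4]
width: 0.497
gripper_force: 1.1
```

```bash
python3 p.py -.1 -.015 .032 1.5708
```

```text
t 4.27 board mm [-104.   -15.1] z 32.7 az 1.5707 F board [-2.29 -0.01] -0.37 tq [0.259 0.38  0.071] w 0.497 j [-0.3    0.535  0.191  2.009 -0.169  0.612  1.421] tilt [ 1.e-04 -0.e+00 -1.e+00]
turn [-0.     -0.0001 -0.0001] shift cm [-0.4   0.01  0.07]
```

drive_tool([
  [[0,0,0],[3,0,0],0],
  [[0,0,0],[5.6,0,-3],0],
  [[0,0,0.12],[5.6,-3,-6],0],
  [[0,0,0.24],[5.6,-6,-9],0],
  [[0,0,0.36],[5.6,-9,-9],0],
  [[0,0,0.48],[5.6,-11,-9],0],
  [[0,0,0.6],[5.6,-11,-9],0],
  [[0,0,0.72],[5.6,-11,-9],0],
  [[0,0,0.84],[5.6,-11,-9],0],
  [[0,0,0.96],[5.6,-11,-9],0],
  [[0,0,1.08],[5.6,-11,-9],0],
  [[0,0,1.2],[5.6,-11,-9],0],
  [[0,0,1.32],[3,-11,-9],0],
  [[0,0,1.44],[0,-11,-9],0],
  [[0,0,1.5708],[-4,-11,-9],0],
  [[0,0,1.5708],[-7,-11,-9],0],
  [[0,0,1.5708],[-8.9,-11,-9],0],
  [[0,0,1.5708],[-8.9,-11,-9],0],
  [[0,0,1.5708],[-8.9,-11,-9],0],
])

```text
clock: 5.85
position: [0.6023, -0.0911, 0.1225]
ee_rot: [2.384, 2.044, -0.001]
force: [-0.5, -0.7, 0.0]
width: 0.499
gripper_force: 0.0
```

```bash
python3 p.py -.015 -.125 .034 0
```

```text
t 5.85 board mm [ -14.1 -125.6] z 122.5 az -0.0002 F board [-0.44 -0.75] 0.01 tq [-0.08   0.071 -0.003] w 0.499 j [-0.36   0.569  0.629  1.771 -0.404  0.933  0.286] tilt [-1.2e-03  7.0e-04 -1.0e+00]
turn [ 0.0007  0.0012 -0.0002] shift cm [ 0.07 -0.1   8.85]
```

drive_tool([
  [[0,0,0],[0,0,3],0],
  [[0,0,0],[0,0,6],0],
  [[0,0,0],[0,0,8.8],0],
  [[0,0,0],[0,0,8.8],0],
  [[0,0,0],[0.6,0,8.8],0],
  [[0,0,0],[1.2,0,8.8],0],
  [[0,0,0],[1.7,0,8.8],0],
  [[0,0,0],[2,0,8.8],0],
  [[0,0,0],[2.2,0,8.8],0],
  [[0,0,0],[2.4,0,8.8],0],
  [[0,0,0],[2.6,0,8.8],0],
  [[0,0,0],[2.8,0,8.8],0],
  [[0,0,0],[3,0,8.8],0],
  [[0,0,0],[3.2,0,8.8],0],
  [[0,0,0],[3.4,0,8.8],0],
  [[0,0,0],[3.6,0,8.8],0],
  [[0,0,0],[3.8,0,8.8],0],
  [[0,0,0],[4,0,8.8],0],
  [[0,0,0],[4.1,0,8.8],0],
  [[0,0,0],[4.2,0,8.8],0],
])

```text
clock: 7.52
position: [0.6078, -0.0487, 0.0346]
ee_rot: [-2.384, -2.045, 0.0]
force: [-1.3, -4.5, 2.4]
width: 0.497
gripper_force: 1.9
```

```bash
python3 p.py -.015 -.0795 .034 0
```

```text
t 7.52 board mm [-15.1 -82.7] z 34.6 az 0.0001 F board [-0.59 -4.61] 2.44 tq [-0.834  0.164 -0.012] w 0.497 j [-0.377  0.68   0.556  1.831 -0.495  0.773  0.29 ] tilt [ 1.e-04 -3.e-04 -1.e+00]
turn [-0.0003 -0.0001  0.0001] shift cm [0.32 0.01 0.06]
```

drive_tool([
  [[0,0,0],[0.05,0,0],0],
  [[0,0,0],[0.1,0,0],0],
  [[0,0,0],[0.15,0,0],0],
  [[0,0,0],[0.2,0,0],0],
])

```text
clock: 7.85
position: [0.6079, -0.0478, 0.0346]
ee_rot: [2.384, 2.045, -0.001]
force: [-0.9, -8.4, 1.0]
width: 0.498
gripper_force: 3.6
```

```bash
python3 p.py -.015 -.0795 .034 0
```

```text
t 7.85 board mm [-15.1 -81.9] z 34.6 az -0.0003 F board [ 0.43 -8.41] 1.03 tq [-1.581  0.21   0.048] w 0.498 j [-0.379  0.68   0.557  1.831 -0.495  0.773  0.287] tilt [-1.1e-03 -2.0e-04 -1.0e+00]
turn [-0.0002  0.0011 -0.0003] shift cm [0.24 0.01 0.06]
```

drive_tool([
  [[0,0,0],[0.05,0,0],0],
  [[0,0,0],[0.1,0,0],0],
  [[0,0,0],[0.15,0,0],0],
  [[0,0,0],[0.15,0,0],0],
])

```text
clock: 8.18
position: [0.608, -0.0478, 0.0347]
ee_rot: [2.384, 2.043, -0.003]
force: [-1.0, -9.3, 2.1]
width: 0.502
gripper_force: 4.9
```

```bash
python3 p.py -.015 -.0795 .034 0
```

```text
t 8.18 board mm [-15.  -81.9] z 34.7 az -0.001 F board [ 0.39 -9.32] 2.13 tq [-2.113  0.323  0.309] w 0.502 j [-0.381  0.681  0.559  1.831 -0.494  0.773  0.285] tilt [-2.7e-03  1.0e-04 -1.0e+00]
turn [ 0.0001  0.0027 -0.001 ] shift cm [ 0.24 -0.    0.07]
```

drive_tool([
  [[0,0,0],[-1.5,0,0],0],
  [[0,0,0],[-4.3,0,-3],0],
  [[0,0,0],[-4.3,-3,-6],0],
  [[0,0,0],[-4.3,-6,-8.8],0],
  [[0,0,-0.12],[-4.3,-9,-8.8],0],
  [[0,0,-0.24],[-4.3,-12,-8.8],0],
  [[0,0,-0.36],[-4.3,-14.5,-8.8],0],
  [[0,0,-0.48],[-4.3,-14.5,-8.8],0],
  [[0,0,-0.6],[-4.3,-14.5,-8.8],0],
  [[0,0,-0.72],[-4.3,-14.5,-8.8],0],
  [[0,0,-0.84],[-4.3,-14.5,-8.8],0],
  [[0,0,-0.96],[-2,-14.5,-8.8],0],
  [[0,0,-1.08],[0,-14.5,-8.8],0],
  [[0,0,-1.2],[2,-14.5,-8.8],0],
  [[0,0,-1.32],[4,-14.5,-8.8],0],
  [[0,0,-1.44],[6,-14.5,-8.8],0],
  [[0,0,-1.5708],[6.7,-14.5,-8.8],0],
  [[0,0,-1.5708],[6.7,-14.5,-6],0],
  [[0,0,-1.5708],[6.7,-14.5,-3],0],
  [[0,0,-1.5708],[6.7,-14.5,-1],0],
])

```text
clock: 9.85
position: [0.4745, 0.0442, 0.0431]
ee_rot: [-0.237, -3.131, -0.002]
force: [-0.8, 0.5, -0.7]
width: 0.502
gripper_force: 0.0
```

```bash
python3 p.py -.107 -.015 .034 1.5708
```

```text
t 9.85 board mm [-161.   -11.3] z 43.1 az 1.5726 F board [-0.82  0.36] -0.67 tq [ 0.02   0.027 -0.032] w 0.502 j [-0.362  0.456  0.207  2.134 -0.172  0.568  1.389] tilt [ 1.2e-03  9.0e-04 -1.0e+00]
turn [ 0.0009 -0.0012  0.0018] shift cm [-5.4  -0.38  0.9 ]
```

Tool x is now board −x. Approach and push to about −103, then finely.

drive_tool([
  [[0,0,0],[-1.5,-0.3,0.9],0],
  [[0,0,0],[-3,-0.3,0.9],0],
  [[0,0,0],[-4,-0.3,0.9],0],
  [[0,0,0],[-4.7,-0.3,0.9],0],
  [[0,0,0],[-5.2,-0.3,0.9],0],
  [[0,0,0],[-5.5,-0.3,0.9],0],
  [[0,0,0],[-5.6,-0.3,0.9],0],
  [[0,0,0],[-5.7,-0.3,0.9],0],
  [[0,0,0],[-5.8,-0.3,0.9],0],
])

```text
clock: 10.6
position: [0.5308, 0.0315, 0.0357]
ee_rot: [-0.239, -3.13, -0.0]
force: [-4.2, 1.1, 2.6]
width: 0.496
gripper_force: 2.1
```

```bash
python3 p.py -.1 -.015 .034 1.5708
```

```text
t 10.6 board mm [-103.4  -15.3] z 35.7 az 1.5713 F board [-4.33  0.48] 2.57 tq [0.259 0.84  0.117] w 0.496 j [-0.309  0.533  0.205  2.005 -0.179  0.622  1.433] tilt [ 2.1e-03  1.0e-04 -1.0e+00]
turn [ 0.0001 -0.0021  0.0005] shift cm [-0.34  0.03  0.17]
```

drive_tool([
  [[0,0,0],[-0.07,0,0],0],
  [[0,0,0],[-0.14,0,0],0],
  [[0,0,0],[-0.21,0,0],0],
  [[0,0,0],[-0.28,0,0],0],
  [[0,0,0],[-0.28,0,0],0],
])

```text
clock: 11.02
position: [0.5314, 0.0313, 0.0353]
ee_rot: [-0.238, -3.126, -0.0]
force: [-12.6, 2.8, 8.8]
width: 0.497
gripper_force: 6.1
```

```bash
python3 p.py -.1 -.015 .034 1.5708
```

```text
t 11.02 board mm [-102.8  -15.4] z 35.3 az 1.5715 F board [-12.85   0.86] 8.84 tq [0.562 2.284 0.064] w 0.497 j [-0.307  0.536  0.204  2.    -0.18   0.628  1.434] tilt [ 6.3e-03 -3.0e-04 -1.0e+00]
turn [-0.0003 -0.0063  0.0007] shift cm [-0.28  0.04  0.13]
```

drive_tool([
  [[0,0,0],[1.5,0,0],0],
  [[0,0,0],[4,0,-2],0],
  [[0,0,-0.12],[7,0,-5],0.6],
  [[0,0,-0.24],[9,0,-9],1],
  [[0,0,-0.36],[10,0,-13],1],
  [[0,0,-0.48],[10,0,-17],1],
  [[0,0,-0.6],[10,0,-21],1],
  [[0,0,-0.72],[10,0,-23],1],
  [[0,0,-0.84],[10,0,-23],1],
  [[0,0,-0.96],[10,0,-23],1],
  [[0,0,-1.08],[10,0,-23],1],
  [[0,0,-1.15],[10,0,-23],1],
  [[0,0,-1.15],[10,0,-23],1],
])

```text
clock: 12.1
position: [0.4363, 0.0457, 0.266]
ee_rot: [-1.506, 2.756, -0.001]
force: [0.2, -0.4, -1.1]
width: 1.001
gripper_force: 0.0
```

```bash
python3 p.py 0 0 .27 2.72
python3 - <<'E'
from h import *
t=cams.get_image("top")[145:305,225:405];s=cams.get_image("scene")[220:400,190:440]
a=cv2.resize(t,None,fx=2.5,fy=2.5,interpolation=3);b=cv2.resize(s,(555,400),interpolation=3)
b=cv2.resize(b,(350,400)) if 0 else b[:,100:450]
cv2.imwrite("pics/c2.png",np.hstack([a,b]))
E
```

```text
t 12.1 board mm [-198.9  -15.6] z 266.0 az 2.7238 F board [ 0.3  -0.38] -1.08 tq [ 0.179  0.065 -0.019] w 1.001 j [-0.32   0.089  0.102  1.946 -0.01   1.106  2.357] tilt [-9.e-04 -9.e-04 -1.e+00]
turn [-0.0009  0.0009  0.0038] shift cm [ -9.5  -17.55  -0.38]
```

View pics/c2.png

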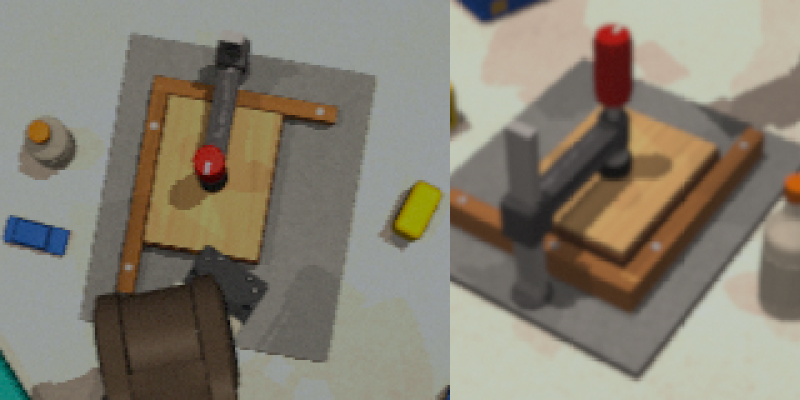

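Top crop shows the panel flush against both fences (far fence at rows 85–115, left fence at columns 130–155); handle at (210,160), undisturbed neighbours. Now to the handle.

drive_tool([
  [[0,0,0],[-2,-3.5,-0.4],1],
  [[0,0,0],[-4,-7,-0.4],1],
  [[0,0,0],[-5.5,-10.5,-0.4],1],
  [[0,0,0],[-7.5,-14,-0.4],1],
  [[0,0,0],[-9.5,-17.55,-0.4],1],
  [[0,0,0],[-9.5,-17.55,-0.4],1],
  [[0,0,0],[-9.5,-17.55,-0.4],1],
  [[0,0,0],[-9.5,-17.55,-0.4],1],
])

```text
clock: 12.87
position: [0.6346, 0.0304, 0.269]
ee_rot: [1.499, -2.759, -0.001]
force: [0.2, 0.2, -0.6]
width: 1.002
gripper_force: 0.0
```

```bash
python3 p.py 0 0 .186 2.72
```

```text
t 12.87 board mm [-0.6 -0.6] z 269.0 az 2.719 F board [0.17 0.23] -0.6 tq [0.08  0.09  0.011] w 1.002 j [-0.239  0.423  0.159  1.492 -0.069  1.233  2.495] tilt [ 9.e-04  1.e-03 -1.e+00]
turn [ 0.001  -0.0009 -0.001 ] shift cm [-0.08 -0.04  8.3 ]
```

drive_tool([
  [[0,0,0],[0,0,3],1],
  [[0,0,0],[0,0,5.5],1],
  [[0,0,0],[0,0,7.5],1],
  [[0,0,0],[0,0,8.3],1],
  [[0,0,0],[0,0,8.3],0.2],
  [[0,0,0],[0,0,8.3],-0.1],
  [[0,0,0],[0,0,8.3],-0.3],
  [[0,0,0],[0,0,8.3],-0.5],
  [[0,0,0],[0,0,8.3],-1],
  [[0,0,0],[0,0,8.3],-1],
  [[0,0,0],[0,0,8.3],-1],
], newtons=10)

```text
clock: 13.78
position: [0.6353, 0.0304, 0.1872]
ee_rot: [-1.502, 2.759, -0.0]
force: [-0.3, 0.7, 0.3]
width: 0.543
gripper_force: 0.0
```

```bash
python3 p.py 0 0 .186 2.72
```

```text
t 13.78 board mm [ 0.  -0.4] z 187.2 az 2.7208 F board [-0.41  0.6 ] 0.26 tq [ 0.097  0.057 -0.067] w 0.543 j [-0.231  0.484  0.147  1.603 -0.078  1.059  2.505] tilt [-5.e-04 -6.e-04 -1.e+00]
turn [-0.0006  0.0005  0.0008] shift cm [-0.04  0.02  0.12]
```

drive_tool([
  [[0,0,0],[0,0,0.1],-1],
  [[0,0,0],[0,0,0.1],-1],
  [[0,0,0],[0,0,0.1],-1],
  [[0,0,0],[0,0,0.1],-1],
  [[0,0,0],[0,0,0.1],-1],
  [[0,0,0],[0,0,0.1],-1],
], newtons=10)

```text
clock: 14.28
position: [0.6341, 0.031, 0.1856]
ee_rot: [1.502, -2.757, -0.002]
force: [-5.3, 2.3, 2.4]
width: 0.373
gripper_force: 10.0
```

```bash
python3 p.py 0 0 .186 2.72
```

```text
t 14.28 board mm [-1.3  0. ] z 185.6 az 2.7214 F board [-5.55  1.5 ] 2.36 tq [0.398 1.075 0.029] w 0.373 j [-0.231  0.485  0.146  1.606 -0.079  1.058  2.506] tilt [ 5.0e-04  2.1e-03 -1.0e+00]
turn [ 0.0021 -0.0005  0.0014] shift cm [-0.05 -0.12 -0.04]
```

Create l.py:
```python
import sys,io,contextlib,json
with contextlib.redirect_stdout(io.StringIO()):
    from p import *
s,Rt=st();y=Rt[:2,1];a=np.arctan2(y[1],y[0])-th;a0=2.7214
ang=(a0-a)%(2*np.pi);ang=ang if ang<6 else ang-2*np.pi
tz=s["ft_torque"]@-Rt[:,2]
b=RB.T@(s["position"][:2]-o[:2])*1000
print("t %.2f ang %.3f tz %.3f Fb %s w %.3f g %.1f pos %s z %.1f j7 %.2f"%(s["clock"],ang,tz,np.round(np.r_[RB.T@s["force"][:2],s["force"][2]],1),s["width"],s["gripper_force"],np.round(b,1),s["position"][2]*1000,s["joints"][6]))
open("log.txt","a").write("%f %f %f\n"%(s["clock"],ang,tz))
```

```text
(no output)
```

drive_tool([
  [[0,0,0],[0,0.08,-0.04],-1],
  [[0,0,0],[0,0.16,-0.04],-1],
  [[0,0,0],[0,0.16,-0.04],-1],
  [[0,0,0],[0,0.16,-0.04],-1],
], newtons=50)

```text
clock: 14.62
position: [0.6339, 0.0311, 0.1857]
ee_rot: [1.502, -2.759, 0.0]
force: [2.1, 0.9, -7.0]
width: 0.363
gripper_force: 50.0
```

```bash
python3 l.py
```

```text
t 14.62 ang 0.001 tz 0.067 Fb [ 1.9  1.2 -7. ] w 0.363 g 50.0 pos [-1.5  0. ] z 185.7 j7 2.50
```

drive_tool([
  [[0,0,0.05],[0,0,0.005],-1],
  [[0,0,0.1],[0,0,0.01],-1],
  [[0,0,0.15],[0,0,0.015],-1],
  [[0,0,0.2],[0,0,0.02],-1],
])

```text
clock: 14.95
position: [0.634, 0.031, 0.1855]
ee_rot: [-1.216, 2.897, -0.001]
force: [2.3, -0.7, -6.5]
width: 0.363
gripper_force: 50.0
```

```bash
python3 l.py
```

```text
t 14.95 ang 0.203 tz 0.285 Fb [ 2.4 -0.4 -6.5] w 0.363 g 50.0 pos [-1.3 -0.1] z 185.5 j7 2.33
```

drive_tool([
  [[0,0,0.05],[0,0,0.005],-1],
  [[0,0,0.1],[0,0,0.01],-1],
  [[0,0,0.15],[0,0,0.015],-1],
  [[0,0,0.2],[0,0,0.02],-1],
])

```text
clock: 15.28
position: [0.6341, 0.0308, 0.1853]
ee_rot: [-0.921, 3.003, -0.001]
force: [3.3, -1.7, -8.4]
width: 0.362
gripper_force: 50.0
```

```bash
python3 l.py
```

```text
t 15.28 ang 0.403 tz 0.352 Fb [ 3.5 -1.2 -8.4] w 0.362 g 50.0 pos [-1.2 -0.2] z 185.3 j7 2.15
```

drive_tool([
  [[0,0,0.05],[0,0,0.005],-1],
  [[0,0,0.1],[0,0,0.01],-1],
  [[0,0,0.15],[0,0,0.02],-1],
  [[0,0,0.2],[0,0,0.03],-1],
])

```text
clock: 15.62
position: [0.6342, 0.0307, 0.1851]
ee_rot: [-0.616, 3.08, -0.002]
force: [3.0, -1.5, -6.9]
width: 0.362
gripper_force: 50.0
```

```bash
python3 l.py
```

```text
t 15.62 ang 0.603 tz 0.330 Fb [ 3.2 -1.  -6.9] w 0.362 g 50.0 pos [-1.1 -0.3] z 185.1 j7 1.97
```

drive_tool([
  [[0,0,0.05],[0,0,0.005],-1],
  [[0,0,0.1],[0,0,0.01],-1],
  [[0,0,0.15],[0,0,0.02],-1],
  [[0,0,0.2],[0,0,0.03],-1],
])

```text
clock: 15.95
position: [0.6343, 0.0305, 0.1849]
ee_rot: [-0.305, 3.126, -0.002]
force: [3.8, -1.1, -6.8]
width: 0.36
gripper_force: 50.0
```

```bash
python3 l.py
```

```text
t 15.95 ang 0.803 tz 0.334 Fb [ 3.9 -0.5 -6.8] w 0.360 g 50.0 pos [-1.  -0.4] z 184.9 j7 1.80
```

drive_tool([
  [[0,0,0.05],[0,0,0.005],-1],
  [[0,0,0.1],[0,0,0.01],-1],
  [[0,0,0.15],[0,0,0.015],-1],
  [[0,0,0.2],[0,0,0.02],-1],
])

```text
clock: 16.28
position: [0.6343, 0.0303, 0.1847]
ee_rot: [0.009, 3.141, -0.002]
force: [3.2, -2.3, -6.3]
width: 0.362
gripper_force: 50.0
```

```bash
python3 l.py
```

```text
t 16.28 ang 1.003 tz 0.368 Fb [ 3.5 -1.7 -6.3] w 0.362 g 50.0 pos [-0.9 -0.7] z 184.7 j7 1.62
```

drive_tool([
  [[0,0,0.05],[0,0,0.005],-1],
  [[0,0,0.1],[0,0,0.01],-1],
  [[0,0,0.15],[0,0,0.015],-1],
  [[0,0,0.2],[0,0,0.02],-1],
])

```text
clock: 16.62
position: [0.6343, 0.0301, 0.1845]
ee_rot: [0.322, 3.124, -0.002]
force: [3.6, -3.0, -5.8]
width: 0.369
gripper_force: 50.0
```

```bash
python3 l.py
```

```text
t 16.62 ang 1.203 tz 0.330 Fb [ 4.  -2.5 -5.8] w 0.369 g 50.0 pos [-1.  -0.8] z 184.5 j7 1.45
```

drive_tool([
  [[0,0,0.05],[0,0,0.005],-1],
  [[0,0,0.1],[0,0,0.01],-1],
  [[0,0,0.15],[0,0,0.015],-1],
  [[0,0,0.2],[0,0,0.02],-1],
])

```text
clock: 16.95
position: [0.6342, 0.03, 0.1844]
ee_rot: [0.633, 3.076, -0.002]
force: [2.9, -2.6, -6.6]
width: 0.364
gripper_force: 50.0
```

```bash
python3 l.py
```

```text
t 16.95 ang 1.404 tz 0.318 Fb [ 3.3 -2.2 -6.6] w 0.364 g 50.0 pos [-0.9 -1. ] z 184.4 j7 1.28
```

drive_tool([
  [[0,0,0.05],[0,0,0.005],-1],
  [[0,0,0.1],[0,0,0.01],-1],
  [[0,0,0.15],[0,0,0.015],-1],
  [[0,0,0.2],[0,0,0.02],-1],
])

```text
clock: 17.28
position: [0.6342, 0.0298, 0.1842]
ee_rot: [0.937, 2.997, -0.002]
force: [2.6, -3.8, -6.1]
width: 0.362
gripper_force: 50.0
```

```bash
python3 l.py
```

```text
t 17.28 ang 1.604 tz 0.327 Fb [ 3.1 -3.4 -6.1] w 0.362 g 50.0 pos [-1.  -1.2] z 184.2 j7 1.11
```

drive_tool([
  [[0,0,0.05],[0,0,0.005],-1],
  [[0,0,0.1],[0,0,0.01],-1],
  [[0,0,0.15],[0,0,0.015],-1],
  [[0,0,0.2],[0,0,0.02],-1],
])

```text
clock: 17.62
position: [0.6341, 0.0296, 0.184]
ee_rot: [1.232, 2.889, -0.003]
force: [2.6, -4.1, -7.3]
width: 0.36
gripper_force: 50.0
```

```bash
python3 l.py
```

```text
t 17.62 ang 1.804 tz 0.335 Fb [ 3.2 -3.6 -7.3] w 0.360 g 50.0 pos [-1.1 -1.4] z 184.0 j7 0.93
```

drive_tool([
  [[0,0,0.05],[0,0,0.005],-1],
  [[0,0,0.1],[0,0,0.01],-1],
  [[0,0,0.15],[0,0,0.015],-1],
  [[0,0,0.2],[0,0,0.02],-1],
])

```text
clock: 17.95
position: [0.6339, 0.0295, 0.1838]
ee_rot: [1.514, 2.751, -0.003]
force: [1.6, -3.8, -5.3]
width: 0.363
gripper_force: 50.0
```

```bash
python3 l.py
```

```text
t 17.95 ang 2.004 tz 0.330 Fb [ 2.1 -3.5 -5.3] w 0.363 g 50.0 pos [-1.2 -1.5] z 183.8 j7 0.76
```

drive_tool([
  [[0,0,0.05],[0,0,0.005],-1],
  [[0,0,0.1],[0,0,0.01],-1],
  [[0,0,0.15],[0,0,0.015],-1],
  [[0,0,0.2],[0,0,0.02],-1],
])

```text
clock: 18.28
position: [0.6338, 0.0295, 0.1836]
ee_rot: [1.781, 2.586, -0.003]
force: [1.1, -5.5, -5.1]
width: 0.362
gripper_force: 50.0
```

```bash
python3 l.py
```

```text
t 18.28 ang 2.204 tz 0.275 Fb [ 1.9 -5.2 -5.1] w 0.362 g 50.0 pos [-1.4 -1.6] z 183.6 j7 0.60
```

drive_tool([
  [[0,0,0.05],[0,0,0.005],-1],
  [[0,0,0.1],[0,0,0.01],-1],
  [[0,0,0.15],[0,0,0.015],-1],
  [[0,0,0.2],[0,0,0.02],-1],
])

```text
clock: 18.62
position: [0.6336, 0.0294, 0.1834]
ee_rot: [2.03, 2.396, -0.003]
force: [0.3, -5.4, -4.3]
width: 0.364
gripper_force: 50.0
```

```bash
python3 l.py
```

```text
t 18.62 ang 2.404 tz 0.306 Fb [ 1.1 -5.3 -4.3] w 0.364 g 50.0 pos [-1.5 -1.7] z 183.4 j7 0.43
```

drive_tool([
  [[0,0,0.05],[0,0,0.005],-1],
  [[0,0,0.1],[0,0,0.01],-1],
  [[0,0,0.15],[0,0,0.015],-1],
  [[0,0,0.2],[0,0,0.02],-1],
])

```text
clock: 18.95
position: [0.6334, 0.0294, 0.1832]
ee_rot: [2.26, 2.181, -0.003]
force: [-1.1, -5.4, -3.6]
width: 0.362
gripper_force: 50.0
```

```bash
python3 l.py
```

```text
t 18.95 ang 2.604 tz 0.359 Fb [-0.2 -5.5 -3.6] w 0.362 g 50.0 pos [-1.7 -1.7] z 183.2 j7 0.26
```

drive_tool([
  [[0,0,0.05],[0,0,0.005],-1],
  [[0,0,0.1],[0,0,0.01],-1],
  [[0,0,0.15],[0,0,0.015],-1],
  [[0,0,0.2],[0,0,0.02],-1],
])

```text
clock: 19.28
position: [0.6332, 0.0294, 0.1831]
ee_rot: [2.466, 1.944, -0.003]
force: [-1.7, -5.2, -3.0]
width: 0.365
gripper_force: 50.0
```

```bash
python3 l.py
```

```text
t 19.28 ang 2.804 tz 0.443 Fb [-0.9 -5.4 -3. ] w 0.365 g 50.0 pos [-1.9 -1.7] z 183.1 j7 0.09
```

drive_tool([
  [[0,0,0.05],[0,0,0.005],-1],
  [[0,0,0.1],[0,0,0.01],-1],
  [[0,0,0.15],[0,0,0.015],-1],
  [[0,0,0.2],[0,0,0.02],-1],
])

```text
clock: 19.62
position: [0.6331, 0.0294, 0.1829]
ee_rot: [2.648, 1.689, -0.003]
force: [-2.5, -5.6, -3.0]
width: 0.364
gripper_force: 50.0
```

```bash
python3 l.py
```

```text
t 19.62 ang 3.004 tz 0.415 Fb [-1.6 -5.9 -3. ] w 0.364 g 50.0 pos [-2.  -1.7] z 182.9 j7 -0.07
```

drive_tool([
  [[0,0,0.05],[0,0,0.005],-1],
  [[0,0,0.1],[0,0,0.01],-1],
])

```text
clock: 19.78
position: [0.633, 0.0295, 0.1828]
ee_rot: [2.729, 1.554, -0.003]
force: [-2.1, -4.8, -1.9]
width: 0.363
gripper_force: 50.0
```

```bash
python3 l.py
```

```text
t 19.78 ang 3.104 tz 0.460 Fb [-1.3 -5.1 -1.9] w 0.363 g 50.0 pos [-2.1 -1.7] z 182.8 j7 -0.16
```

drive_tool([
  [[0,0,0.05],[0,0,0.005],-1],
  [[0,0,0.1],[0,0,0.01],-1],
])

```text
clock: 19.95
position: [0.6329, 0.0296, 0.1827]
ee_rot: [2.803, 1.416, -0.003]
force: [-3.0, -4.2, -1.4]
width: 0.364
gripper_force: 50.0
```

```bash
python3 l.py
```

```text
t 19.95 ang 3.204 tz 0.433 Fb [-2.4 -4.6 -1.4] w 0.364 g 50.0 pos [-2.2 -1.6] z 182.7 j7 -0.24
```

drive_tool([
  [[0,0,0.05],[0,0,0.005],-1],
  [[0,0,0.1],[0,0,0.01],-1],
])

```text
clock: 20.12
position: [0.6328, 0.0296, 0.1826]
ee_rot: [2.871, 1.274, -0.003]
force: [-3.2, -4.8, -1.3]
width: 0.361
gripper_force: 50.0
```

```bash
python3 l.py
```

```text
t 20.12 ang 3.304 tz 0.425 Fb [-2.5 -5.2 -1.3] w 0.361 g 50.0 pos [-2.3 -1.6] z 182.6 j7 -0.32
```

drive_tool([
  [[0,0,0.05],[0,0,0.005],-1],
  [[0,0,0.1],[0,0,0.01],-1],
])

```text
clock: 20.28
position: [0.6328, 0.0297, 0.1825]
ee_rot: [2.931, 1.129, -0.004]
force: [-4.0, -4.4, -0.4]
width: 0.362
gripper_force: 50.0
```

```bash
python3 l.py
cat > kink.py <<'E'
import numpy as np
d=np.loadtxt("log.txt")[2:];a,t=d[:,1],d[:,2]
for fixed in(None,.1,.125,.15):
    best=[]
    for k in np.arange(1.5,a.max(),.02):
        h=np.maximum(a-k,0);A=np.c_[np.ones_like(a),h]
        if fixed is None:c=np.linalg.lstsq(A,t,rcond=None)[0]
        else:c=np.array([np.mean(t-fixed*h),fixed])
        best.append((np.std(t-A@c),k,*c))
    print(fixed,np.round(min(best),3))
E
python3 kink.py
```

```text
t 20.28 ang 3.404 tz 0.441 Fb [-3.3 -5.  -0.4] w 0.362 g 50.0 pos [-2.3 -1.5] z 182.5 j7 -0.40
None [0.025 2.3   0.33  0.119]
0.1 [0.026 2.2   0.331 0.1  ]
0.125 [0.025 2.34  0.33  0.125]
0.15 [0.026 2.42  0.328 0.15 ]
```

drive_tool([
  [[0,0,0.05],[0,0,0.005],-1],
  [[0,0,0.1],[0,0,0.01],-1],
])

```text
clock: 20.45
position: [0.6327, 0.0298, 0.1825]
ee_rot: [2.983, 0.982, -0.004]
force: [-5.2, -4.6, -1.0]
width: 0.368
gripper_force: 50.0
```

```bash
python3 l.py
```

```text
t 20.45 ang 3.504 tz 0.469 Fb [-4.4 -5.4 -1. ] w 0.368 g 50.0 pos [-2.4 -1.5] z 182.5 j7 -0.49
```

drive_tool([
  [[0,0,0.05],[0,0,0.005],-1],
])

```text
clock: 20.53
position: [0.6327, 0.0298, 0.1824]
ee_rot: [3.007, 0.907, -0.003]
force: [-4.4, -4.8, -0.1]
width: 0.365
gripper_force: 50.0
```

```bash
python3 l.py
```

```text
t 20.53 ang 3.554 tz 0.458 Fb [-3.7 -5.4 -0.1] w 0.365 g 50.0 pos [-2.4 -1.4] z 182.4 j7 -0.53
```

drive_tool([
  [[0,0,0.05],[0,0,0.005],-1],
])

```text
clock: 20.62
position: [0.6327, 0.0298, 0.1824]
ee_rot: [3.029, 0.831, -0.004]
force: [-4.6, -4.1, -0.3]
width: 0.366
gripper_force: 50.0
```

```bash
python3 l.py
```

```text
t 20.62 ang 3.604 tz 0.479 Fb [-3.9 -4.7 -0.3] w 0.366 g 50.0 pos [-2.5 -1.4] z 182.4 j7 -0.57
```

drive_tool([
  [[0,0,0.05],[0,0,0.005],-1],
])

```text
clock: 20.7
position: [0.6326, 0.0299, 0.1823]
ee_rot: [3.049, 0.755, -0.004]
force: [-5.2, -4.3, 0.6]
width: 0.363
gripper_force: 50.0
```

```bash
python3 l.py
```

```text
t 20.70 ang 3.654 tz 0.498 Fb [-4.5 -5.   0.6] w 0.363 g 50.0 pos [-2.5 -1.4] z 182.3 j7 -0.61
```

drive_tool([
  [[0,0,0.05],[0,0,0.005],-1],
])

```text
clock: 20.78
position: [0.6326, 0.0299, 0.1823]
ee_rot: [3.066, 0.679, -0.004]
force: [-5.2, -4.4, 0.4]
width: 0.362
gripper_force: 50.0
```

```bash
python3 l.py; python3 kink.py
```

```text
t 20.78 ang 3.703 tz 0.479 Fb [-4.4 -5.1  0.4] w 0.362 g 50.0 pos [-2.5 -1.3] z 182.3 j7 -0.65
None [0.023 2.28  0.33  0.113]
0.1 [0.023 2.2   0.332 0.1  ]
0.125 [0.023 2.38  0.331 0.125]
0.15 [0.026 2.5   0.328 0.15 ]
```

drive_tool([
  [[0,0,0.05],[0,0,0.005],-1],
  [[0,0,0.1],[0,0,0.01],-1],
  [[0,0,0.15],[0,0,0.015],-1],
  [[0,0,0.19],[0,0,0.018],-1],
])

```text
clock: 21.12
position: [0.6326, 0.0301, 0.1821]
ee_rot: [3.117, 0.385, -0.004]
force: [-5.4, -3.1, -0.5]
width: 0.362
gripper_force: 50.0
```

```bash
python3 l.py; python3 kink.py
```

```text
t 21.12 ang 3.893 tz 0.594 Fb [-4.9 -3.9 -0.5] w 0.362 g 50.0 pos [-2.6 -1.2] z 182.1 j7 -0.81
None [0.027 2.38  0.33  0.132]
0.1 [0.029 2.2   0.336 0.1  ]
0.125 [0.027 2.32  0.329 0.125]
0.15 [0.028 2.46  0.327 0.15 ]
```

drive_tool([
  [[0,0,0],[-0.08,0.02,0],-1],
  [[0,0,0],[-0.15,0.04,0],-1],
  [[0,0,0],[-0.15,0.04,0],-1],
  [[0,0,0],[-0.15,0.04,0],-1],
])

```text
clock: 21.45
position: [0.6325, 0.03, 0.1821]
ee_rot: [3.117, 0.39, 0.0]
force: [-0.9, -3.3, -2.2]
width: 0.361
gripper_force: 50.0
```

```bash
python3 l.py
```

```text
t 21.45 ang 3.890 tz 0.114 Fb [-0.4 -3.4 -2.2] w 0.361 g 50.0 pos [-2.7 -1.2] z 182.1 j7 -0.80
```

Run:
```python
from h import *
v=[]
for _ in range(16):
    cams.get_image("top");s=readout.observe();v.append(s["ft_torque"][2])
print(np.round(v,3),np.mean(v),s["dq"][6],s["clock"])
```

```text
[0.155 0.196 0.134 0.167 0.172 0.151 0.145 0.173 0.131 0.179 0.13  0.134
 0.144 0.102 0.116 0.145] 0.14832969911524366 -0.0012659807066421576 22.25
```

drive_tool([
  [[0,0,0.05],[0,0,0.005],-1],
  [[0,0,0.1],[0,0,0.01],-1],
  [[0,0,0.1],[0,0,0.01],-1],
  [[0,0,0.1],[0,0,0.01],-1],
  [[0,0,0.1],[0,0,0.01],-1],
])

```text
clock: 22.67
position: [0.6324, 0.0302, 0.182]
ee_rot: [3.132, 0.233, 0.0]
force: [0.4, -4.7, -1.9]
width: 0.362
gripper_force: 50.0
```

```bash
python3 l.py
```

```text
t 22.67 ang 3.991 tz 0.182 Fb [ 1.1 -4.6 -1.9] w 0.362 g 50.0 pos [-2.8 -1.1] z 182.0 j7 -0.89
```

drive_tool([
  [[0,0,0],[0,0,0],-0.2],
  [[0,0,0],[0,0,0],0.2],
  [[0,0,0],[0,0,0],1],
  [[0,0,0],[0,0,0],1],
  [[0,0,0],[0,0,0],1],
  [[0,0,0],[0,0,0],1],
  [[0,0,0],[0,0,-2],1],
  [[0,0,0],[0,0,-5],1],
  [[0,0,0],[0,0,-8],1],
  [[0,0,0],[0,0,-11],1],
  [[0,0,0],[-4,-3,-11],1],
  [[0,0,0],[-8,-6,-11],1],
  [[0,0,0],[-12,-10,-11],1],
  [[0,0,0],[-12,-14,-11],1],
  [[0,0,0],[-12,-16,-11],1],
  [[0,0,0],[-12,-16,-11],1],
])

```text
clock: 24.0
position: [0.4866, 0.1801, 0.2912]
ee_rot: [-3.127, -0.251, 0.004]
force: [0.0, 1.4, -0.2]
width: 1.003
gripper_force: 0.0
```

```bash
python3 l.py
python3 - <<'E'
from h import *
t=cams.get_image("top")[145:305,225:405];s=cams.get_image("scene")[220:400,190:440]
a=cv2.resize(t,None,fx=2.5,fy=2.5,interpolation=3);b=cv2.resize(s,(555,400),interpolation=3)[:,100:450]
cv2.imwrite("pics/c3.png",np.hstack([a,b]))
E
```

```text
t 24.00 ang 3.979 tz 0.017 Fb [-0.2  1.4 -0.2] w 1.003 g 0.0 pos [-169.7  124.9] z 291.2 j7 -1.39
```

View pics/c3.png

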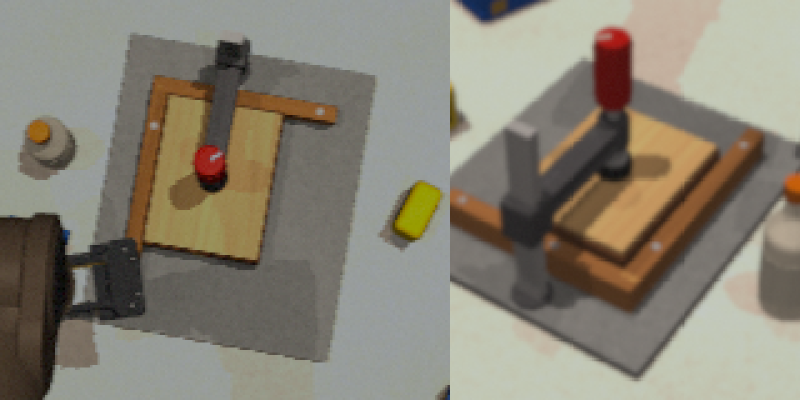

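Box still flush and released; the mark now points up-right at about (215,156). I'll measure the mark's rotation to rule out slip.

Run:
```python
from m import *
def mk(im):
    hsv=cv2.cvtColor(im,cv2.COLOR_BGR2HSV).astype(float);r=hsv[200:222,298:322]
    red=((r[...,0]<8)|(r[...,0]>172))&(r[...,1]>110)&(r[...,2]>70)
    bgr=im[200:222,298:322].astype(float);yy,xx=np.mgrid[200:222,298:322]
    dist=np.hypot(xx-308.3,yy-208.8);w=np.clip(bgr[...,1]-60,0,None)*(dist<6)
    a=np.array([(w*xx).sum(),(w*yy).sum()])/w.sum();d=a-[308.3,208.8]
    x,y=w*(xx-a[0]),w*(yy-a[1]);C=np.array([[(x*(xx-a[0])).sum(),(x*(yy-a[1])).sum()],[0,(y*(yy-a[1])).sum()]]);
    pa=.5*np.degrees(np.arctan2(2*C[0,1],C[0,0]-C[1,1]))
    return a,np.degrees(np.arctan2(d[1],d[0])),pa
a=mk(cv2.imread("pics/top0.png"));b=mk(avg("top",6));print(a,b,"cw turn",(b[1]-a[1])%360,"axis diff mod180",(b[2]-a[2])%180,"tool",np.degrees(3.99))
```

```text
(array([307.47403685, 211.55946399]), np.float64(106.66350079700474), np.float64(-79.1777447493879)) (array([310.76578073, 207.10631229]), np.float64(-34.48427150090572), np.float64(-31.401773445048498)) cw turn 218.85222770208952 axis diff mod180 47.7759713043394 tool 228.6101602571985
```

```bash
python3 -c "
from cell import job
print(job.sign_off())"
```

```text
the job is handed in; nothing more can be done
None
```

The box is flush against both fences and clamped about 1.6 rad past first touch, judged from the torque rise (a quarter turn is 1.57). I let go of the handle, saw no sign of disturbing anything nearby, and handed the job in at about 24 s; no verdict came back.

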